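Slide the cutting insert under the slicer's spring clip

TASK

Get the slicer ready: with one fingertip hold down the black-topped wing of its red spring clip, so that the clip's toe rises, and meanwhile with the other fingertip push the green upright tab so that the flat steel insert slides beneath the toe, fully home against the end stop. Then let the clip go so that it closes on the insert, and finish clear of everything. Only touch and push: lift nothing, keep the insert flat on its bed, and leave the salt shaker, the tin and the spice jar alone.

Things in the scene. Friction and masses are not known exactly. Their poses are not given: they have to be found in the camera images.
- slicer: white mandoline slicer, 222 x 137 mm, stuck fast to the worktop, with a black hand grip at its -x end. Origin on the worktop under the bed's middle line; +x is the way the insert slides, +y towards the clip's wing. Bed 20 mm high. Guide channel along x, y -31 to +31 mm; side walls and inward lips (lip edges y +-26.5 mm) 31 mm high. End stop face x = +60 mm. Hinge posts at y 43 mm, 42 mm high.
- insert: loose flat steel insert with dark slots, 100 (x) x 60 x 6 mm, about 0.18 kg, lying in the channel, axes along the slicer's. Origin: middle of its underside. Fully home at x = +10 mm in the slicer's frame (front edge on the end stop); starts 44 to 58 mm short. At its rear (-x) edge stands a green tab, 48 mm wide, 6 mm thick, up to 60 mm above the worktop.
- tab (a point): middle of the rear (-x) face of the insert's green tab, 50 mm behind the insert's origin and 30 mm above its underside (50 mm above the worktop): push here towards the slicer's +x
- clip (a joint): angle (rad) of the red spring clip, a rocker about a rod along the slicer's x at y 43, z 36 mm. 0 = shut, nothing beneath; 0.38 = wing fully down, hard stop. The toe blocks the insert below about 0.14; about 0.11 when it rests on the insert. At the pad's middle about 4 N starts it and 9 N holds it fully down; it springs back when let go.
- clip_pad (a point): middle of the top of the black pad on the clip's wing. The pad spans x -139 to -25 mm in the slicer's frame and is 26 mm wide, centred on y 73 mm. Its middle is 46 mm above the worktop when shut, about 40 mm at 0.2 rad, 34 mm fully down. A fingertip can slide along it in x while pressing.
- clip_toe (a point): middle of the lower edge of the -x side of the clip's red toe, which stands over the bed at x 20 to 32, y -8 to 8 mm in the slicer's frame; 2 mm above the bed when shut, raised about 15 mm with the wing fully down. The arm carrying it is 39 mm high when shut, 58 mm with the wing down.
- salt: glass salt shaker with grey cap, 44 x 44 x 90 mm, loose; origin at the centre of its underside; leave alone
- tuna: low round tin, 86 mm diameter x 40 mm, loose; origin at the centre of its underside; leave alone
- jar: spice jar with a red cap with a green printed top, 47 x 47 x 97 mm, loose; origin at the centre of its underside; leave alone
Mind the look-alikes: they are no part of the job. What is shaped like the insert but blue is not meant.

How it is judged:
By the outcome, as a careful person would: the job done as asked, in the order asked, and still so for the second after the job is handed in, with the robot touching nothing.
It also fails if it takes over 40 s, if anything falls off the work surface, if the arm or the gripper's body presses on something with over 40 N, if the wrist force passes 120 N, or if a joint passes its speed limit or range.

ROBOT

A 6-joint arm with a two-finger parallel gripper is mounted at the origin on a cart in front of the work surface, level with it; the furniture and walls round the work are solid. World frame = base frame: x ahead of the robot, y to its left, z up, the work surface at z = 0. Lengths are in m, angles in rad, forces in N, time in s.
With the tool pointing down it reaches from about 0.425 to 0.95 m from the base axis. Payload 3.5 kg.
Tool frame: the origin (TCP) lies midway between the tips of the shut fingers; the grasp point (between the pads) lies 19 mm behind it; z points along the fingers, y is the line along which they close (so a half turn about z gives the same grasp; the last joint's range is limited). The gripper opens to 85 mm and grips with 20 to 120 N. Pads are 22 mm wide; open, the fingers measure 114 mm over their backs; the gripper's body (76 mm by 85 mm) begins 54 mm behind the grasp point. The pads swing forward as they close: fully open they stand 13 mm farther back than shut.
Start: joints at [-0.15, 0.286, 1.577, -0, 1.279, -0.15], TCP at [0.675, 0, 0.231] pointing down, gripper open.
Joint ranges: [-2.77, 2.77], [-0.9, 2.22], [0.21, 2.48], [-1.53, 4.67], [0.24, 2.81], [-2.84, 2.84]. Speed limits (rad/s): [2.79, 2.79, 3.14, 3.14, 3.14, 3.14].

INTERFACE

Orientations are given as a unit quaternion [x, y, z, w].
In Python, from plant import get_state, read_camera, ctrl gives the robot as it stands.
- The arm moves only by the shell command python3 -m crank 'ROWS' [FORCE]. ROWS is JSON, a list of rows, each a list of 3 entries, a list of its own where there are three numbers: the shift along the tool's x, y, z in mm, then the turn about the tool's z in degrees, then the closure in counts, from 0 (fully open) to 255 (shut). In form: [[[tx, ty, tz], yaw, claw], ...]. A call has 1 to 10 rows; each row is the pose to reach, as a shift and turn from the pose commanded when the call began, along the tool's axes at that moment; what a row does not reach only later rows make up. A row lasts 1/10 s, in which the tool goes at most 50 mm and 8.59 degrees, less where a joint would pass 70% of its speed; a pose out of reach is approached as far as the arm can. A call with a gripper value outside its range is refused whole. The fingers move at their own pace and stop on an object; FORCE is the grip in N (left out, the last holds). Time passes only in rows, so rows that repeat a pose let the fingers close. It gives the time, the measured TCP pose, the force, the opening and the grip force at its end, in the units of the state.
- get_state(): the state, without advancing time (a new reading comes with each control period).
- read_camera(name): name is "scene" or "side" or "wrist"; returns a dict with "frame" (400x640x3 uint8, blue, green, red), "range_z" (400x640 float32, m along the optical axis (not along the pixel's ray), 0 where there is no reading), "vfov" (degrees; the focal length in pixels is half the picture's height over the tangent of half this angle, whatever the lens; pixels are square), "cx", "cy" (the principal point, pixels), "origin" and "orientation" of the camera in the world. Camera axes: x right, y down, z forward; pixel columns grow to the right and rows downward; lengths in m; the calibration is good to about 2 mm. A picture is of the moment at which its call begins.
- ctrl.sign_off(): hands the job in; it is judged then, once.
The state is a dict: "time": time; "qpos": joint angles; "dq": joint speeds; "joint_efforts": joint torques, N m; "eef_pos": TCP position; "tcp_rot": TCP orientation; "contact_force": force on the tool from outside, world axes, zero at the start; "wrist_torque": the same for the moment, N m; "opening": opening from 0.0 (shut) to 1.0 (fully open); "finger_force": force on a finger pad.
Only numpy, scipy, OpenCV 4.12 (cv2) and the standard library are available. Lean on these libraries where they do the work, as an engineer would, in place of code of your own. Each camera call takes 0.05 s, during which the arm holds its last target. There are 200 camera calls.

## Working session

There is one attempt and no reset: what is moved stays moved. The work goes in short steps, Python scripts to look and compute and a shell command to move; the robot and the scene stay as the last step left them, time stands still between calls to the robot, and variables do not carry over. Pictures are saved under pics/ and viewed, at most 10 in all, crops included, and the job is handed in when it is done.

```bash
ls; mkdir -p pics
python3 - <<'E'
from plant import *
import cv2,numpy as np
print(get_state())
for n in("scene","side"):
    c=read_camera(n); cv2.imwrite(f"pics/{n}0.png",c["frame"]); np.savez(f"pics/{n}0.npz",**c)
    print(n,c["vfov"],c["cx"],c["cy"],c["origin"],c["orientation"])
E
```

```text
pics
{'time': 0.0, 'qpos': array([-1.49982461e-01,  2.87190985e-01,  1.57819569e+00, -1.72686324e-05,
        1.27858711e+00, -1.50023680e-01]), 'dq': array([ 6.29653020e-04, -6.76545617e-05,  8.07774453e-04,  7.36287996e-04,
       -7.10796898e-04,  1.17618859e-03]), 'joint_efforts': array([-1.79628755e-04, -4.05981302e+01, -2.92628127e+01, -1.54224781e-04,
        5.81841552e-03,  3.74769741e-06]), 'eef_pos': array([6.74337335e-01, 1.37402611e-04, 2.29920176e-01]), 'tcp_rot': array([ 0.70708994,  0.70712262, -0.00071325, -0.00095331]), 'contact_force': array([-0.64421044,  0.87788737,  0.06026252]), 'wrist_torque': array([ 0.0503169 ,  0.01614019, -0.01531226]), 'finger_force': 0.0, 'opening': 0.9985025359150679}
scene 43.21140080958383 325.35494724946557 203.47799678150395 [-0.19162544 -0.00263583  1.4656516 ] [-0.65946923  0.71114171 -0.17828552  0.16610863]
side 57.31538152277659 318.6770421401223 202.8781616521018 [ 0.0287205  -0.84130125  0.8766745 ] [ 0.86763892 -0.26500482  0.12684257 -0.4011061 ]
```

View pics/scene0.png

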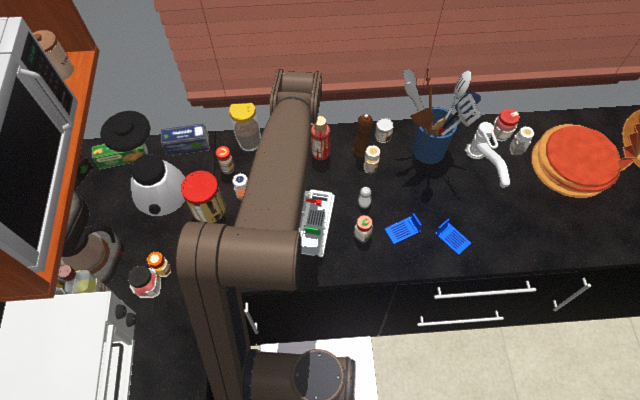

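View pics/side0.png

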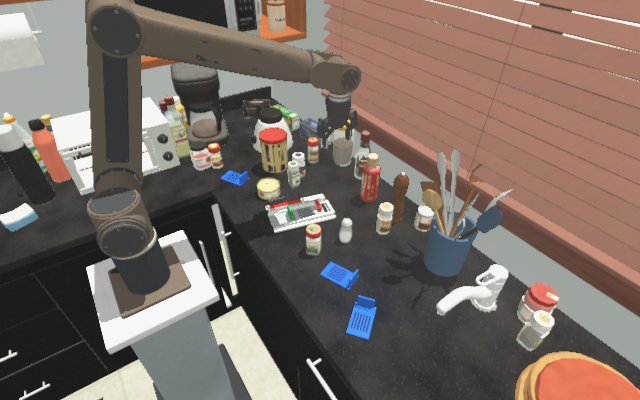

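The scene image shows the slicer at about (316,222), with a jar at (363,228) and a salt shaker at (365,197). The side image shows it at (300,212). Blue decoys lie at (403,229) and (453,237) in the scene image, and at (234,177) in the side image. The insert meant is the steel one with the green tab, inside the slicer. I'll enlarge to confirm.

```bash
cat > h.py <<'E'
import numpy as np,cv2
from scipy.spatial.transform import Rotation as R
def cloud(c):
    h,w=c["range_z"].shape; f=h/2/np.tan(np.radians(float(c["vfov"]))/2)
    v,u=np.mgrid[:h,:w]; z=c["range_z"]
    P=np.stack([(u-c["cx"])*z/f,(v-c["cy"])*z/f,z],-1)
    return P@R.from_quat(c["orientation"]).as_matrix().T+c["origin"]
def project(c,p):
    f=200/np.tan(np.radians(float(c["vfov"]))/2)
    q=(np.asarray(p)-c["origin"])@R.from_quat(c["orientation"]).as_matrix()
    return q[...,:2]/q[...,2:]*f+[c["cx"],c["cy"]]
E
python3 - <<'E'
from h import *
a=dict(np.load("pics/scene0.npz"));b=dict(np.load("pics/side0.npz"))
A=a["frame"][180:265,280:385];B=b["frame"][180:265,250:355]
cv2.imwrite("pics/crop0.png",np.vstack([cv2.resize(x,None,fx=3.5,fy=3.5,interpolation=2) for x in(A,B)])[:600])
for n,c,roi in(("scene",a,(180,265,285,345)),("side",b,(185,240,255,345))):
    P=cloud(c);F=c["frame"].astype(int);m=np.zeros(P.shape[:2],bool);m[roi[0]:roi[1],roi[2]:roi[3]]=1
    Bc,G,Rr=F[...,0],F[...,1],F[...,2]
    for k,mm in(("white",(F.min(-1)>150)),("green",(G>Rr+40)&(G>Bc+30)),("red",(Rr>G+60)&(Rr>Bc+60))):
        q=P[m&mm&(P[...,2]<.12)];
        print(n,k,len(q),np.median(q,0).round(3),np.percentile(q,[2,98],axis=0).round(3).tolist())
        if k=="white":print(cv2.minAreaRect((q[:,:2]*1000).astype(np.float32)))
E
```

```text
scene white 791 [ 0.529 -0.039  0.023] [[0.412, -0.082, 0.013], [0.629, 0.024, 0.038]]
((526.9395141601562, -19.71790313720703), (96.7840576171875, 240.25189208984375), 75.88861846923828)
scene green 87 [ 0.475 -0.01   0.05 ] [[0.468, -0.031, 0.027], [0.495, 0.012, 0.065]]
scene red 61 [ 0.584 -0.026  0.039] [[0.573, -0.042, 0.019], [0.601, -0.0, 0.045]]
side white 1417 [ 0.504 -0.034  0.022] [[0.421, -0.196, 0.009], [0.633, 0.165, 0.098]]
((527.2549438476562, -17.625106811523438), (377.5198974609375, 235.0841827392578), 75.8636474609375)
side green 66 [ 0.474 -0.029  0.048] [[0.461, -0.174, 0.025], [0.495, 0.013, 0.098]]
side red 222 [ 0.478 -0.015  0.04 ] [[0.441, -0.193, 0.028], [0.588, 0.055, 0.098]]
```

View pics/crop0.png

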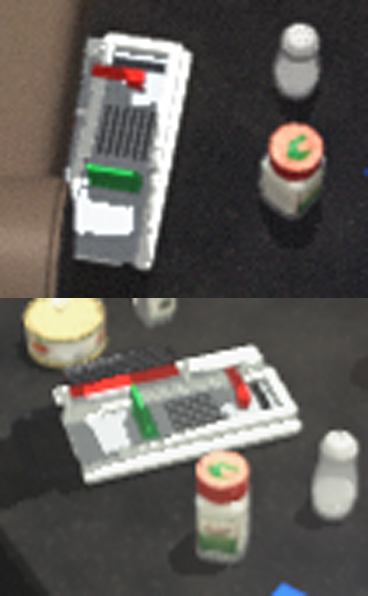

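The crops confirm it: steel insert with a green tab, scene crop (113,178), side crop (143,412). The red clip is on the +y side with the tin beyond it, and the black grip is at the near end. Next I'll turn the tool in line with the slicer (−76°) and look with the wrist camera.

```bash
python3 -m crank '[[[0,-20,0],-8,0],[[0,-40,0],-16,0],[[0,-60,0],-24,0],[[0,-80,0],-32,0],[[0,-100,0],-40,0],[[0,-120,0],-48,0],[[0,-140,0],-56,0],[[0,-140,0],-64,0],[[0,-140,0],-72,0],[[0,-140,0],-76,80]]' 20
python3 - <<'E'
from plant import *
import cv2,numpy as np
from h import *
c=read_camera("wrist"); cv2.imwrite("pics/w1.png",c["frame"]); np.savez("pics/w1.npz",**c)
s=get_state();print(s["qpos"],s["eef_pos"],R.from_quat(s["tcp_rot"]).as_matrix().round(3).tolist(),c["origin"])
E
```

```text
time: 1.1
eef_pos: [0.5344, 0.0001, 0.2309]
tcp_rot: [0.12, 0.993, 0.0, -0.0]
contact_force: [0.4, 0.1, 0.3]
opening: 0.862
finger_force: 0.0
[-1.89692883e-01 -2.38205926e-02  1.92093513e+00 -1.09562852e-05
  1.24535817e+00 -1.52098365e+00] [5.34523316e-01 1.11134199e-04 2.30842211e-01] [[-0.971, 0.237, -0.001], [0.237, 0.971, 0.0], [0.001, -0.0, -1.0]] [0.46480581 0.01908192 0.37348434]
```

View pics/w1.png

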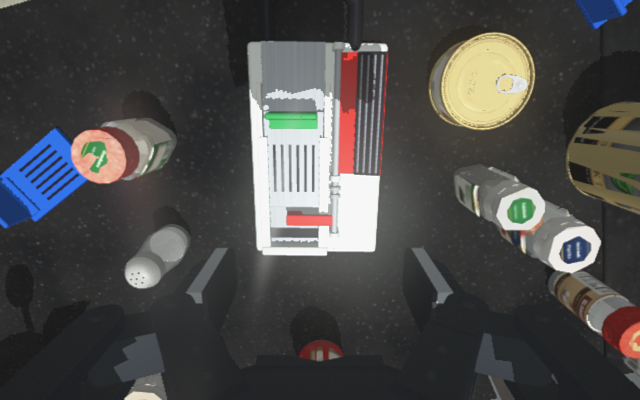

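Wrist view: tab at (291,120), clip wing and pad at (365,112), toe at (308,218), end-stop end at the bottom (295,245), and tin at (487,82). The slicer is nearly aligned with the image.

```bash
cat > m.py <<'E'
from h import *
def measure(f):
    c=dict(np.load(f));P=cloud(c);F=c["frame"].astype(int);B,G,Rr=F[...,0],F[...,1],F[...,2]
    z=P[...,2];near=np.linalg.norm(P[...,:2]-[.52,-.01],axis=-1)<.16
    body=near&(z>.012)&(z<.075)
    n,l,st,_=cv2.connectedComponentsWithStats(body.astype(np.uint8)); k=1+np.argmax(st[1:,4]); body=l==k
    rect=cv2.minAreaRect((P[body][:,:2]*1000).astype(np.float32));print("rect",rect)
    red=body&(Rr>G+60)&(Rr>B+60)
    # rear/hinge-parallel edge: fit direction of the red wing's side by PCA
    e=cv2.boxPoints(rect);d=max((e[1]-e[0],e[2]-e[1]),key=np.linalg.norm);d=d/np.linalg.norm(d);d*=np.sign(d[0])
    yaw=np.arctan2(d[1],d[0]);print("yaw",np.degrees(yaw))
    M=np.array([[d[0],d[1]],[-d[1],d[0]]]);cen=np.array(rect[0])
    def rep(k,m):
        q=np.c_[(P[m][:,:2]*1000-cen)@M.T,P[m][:,2]*1000];print(k,len(q),np.percentile(q,[1,50,99],axis=0).round(1).tolist())
    rep("body",body);g=body&(G>Rr+40)&(G>B+30);rep("green",g);rep("greentop",g&(z>.055));rep("red",red)
    dark=body&(F.max(-1)<90)&(z>.038);rep("dark",dark)
    q=(P[red][:,:2]*1000-cen)@M.T;rr=np.argwhere(red)[q[:,0]>40];m=np.zeros_like(red);m[tuple(rr.T)]=1;rep("redtoe",m)
    return P,c
E
python3 -c "
from m import *
P,c=measure('pics/w1.npz')
for v,u in ((82,487),(112,370),(112,350),(120,291),(218,300),(150,100),(240,150)):print(u,v,P[v,u].round(4))"
```

```text
rect ((504.69683837890625, 6.828987121582031), (137.37896728515625, 257.15032958984375), 75.77043151855469)
yaw -14.229566
body 28560 [[-120.3, -66.3, 15.7], [-1.6, -0.1, 25.6], [124.7, 64.0, 58.7]]
green 782 [[-26.6, -46.4, 26.9], [-18.2, -23.6, 29.4], [-10.2, -0.6, 61.1]]
greentop 349 [[-26.6, -46.3, 57.1], [-23.9, -22.9, 59.6], [-21.0, -0.4, 61.5]]
red 2600 [[-79.1, -29.2, 37.0], [-14.0, 28.1, 39.4], [89.4, 63.5, 47.7]]
dark 1544 [[-79.5, 37.0, 42.5], [-47.1, 48.5, 45.7], [5.2, 61.1, 48.8]]
redtoe 495 [[78.2, -33.2, 20.9], [83.8, -7.3, 38.3], [89.8, 16.9, 39.9]]
487 82 [0.4905 0.1761 0.0358]
370 112 [0.4905 0.0622 0.0454]
350 112 [0.4864 0.0443 0.0399]
291 120 [ 0.4808 -0.0134  0.0279]
300 218 [ 0.5797 -0.0295  0.0382]
100 150 [ 0.4637 -0.1647  0.0967]
150 240 [ 0.5633 -0.1865  0.0463]
```

```bash
python3 -m crank '[[[40,6,0],0.5,80],[[75,11,0],0.5,80],[[75,11,40],0.5,80],[[75,11,80],0.5,80],[[75,11,120],0.5,80],[[75,11,140],0.5,80],[[75,11,140],0.5,80]]'
python3 - <<'E'
from plant import *
from h import *
out=[]
for n in("wrist","side"):
    c=read_camera(n); np.savez(f"pics/{n}2.npz",**c); f=c["frame"]
    out.append(f if n=="wrist" else cv2.resize(f[130:255,230:430],(640,400),interpolation=2))
cv2.imwrite("pics/ws2.png",cv2.resize(np.vstack(out),(480,600)))
s=get_state();print(s["eef_pos"],s["opening"],s["contact_force"])
E
```

```text
time: 1.85
eef_pos: [0.4615, 0.0294, 0.0875]
tcp_rot: [0.127, 0.992, 0.0, -0.004]
contact_force: [-0.3, 0.1, -0.0]
opening: 0.686
finger_force: 0.0
[0.46500988 0.0288391  0.0915432 ] 0.6861603906532368 [0.84853464 0.07688979 1.32735839]
```

View pics/ws2.png

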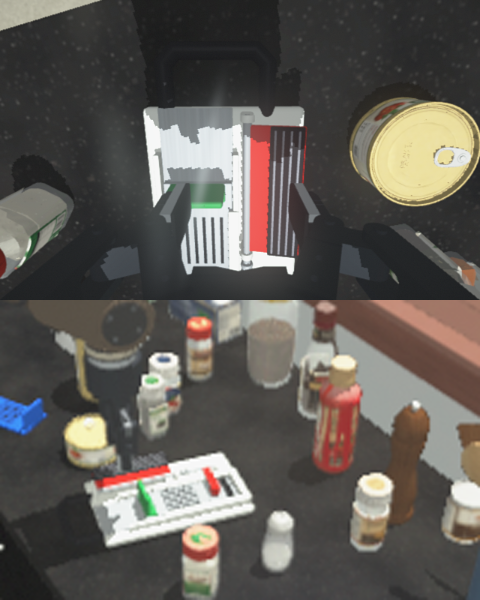

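Wrist: fingertips at about (180,190) and (305,200) in the resized view, tab at (200,195), pad at (287,190), nothing touched. I'll get tip positions from depth in the slicer frame.

Run:
```python
from m import *
P,c=measure('pics/wrist2.npz')
O=np.array([555,-31]);a=np.radians(-14.23);M=np.array([[np.cos(a),np.sin(a)],[-np.sin(a),np.cos(a)]])
S=np.dstack([(P[...,:2]*1000-O)@M.T,P[...,2]*1000])
F=c["frame"]
for nm,lo,hi in(("B",-60,30),("A",42,120)):
    m=(S[...,2]>66)&(S[...,2]<180)&(S[...,1]>lo)&(S[...,1]<hi)&(abs(S[...,0]+100)<30)
    for z in range(66,130,8):
        q=S[m&(S[...,2]>=z)&(S[...,2]<z+8)]
        if len(q)>5:print(nm,z,len(q),np.percentile(q[:,:2],[3,97],axis=0).round(1).tolist())
T=np.array([465,28.8]);print("tcp s",(T-O)@M.T)
```

```text
rect ((473.6704406738281, 14.453727722167969), (137.4501190185547, 218.10842895507812), 75.77220916748047)
yaw -14.227787
body 43341 [[-105.8, -64.6, 14.6], [-14.6, 5.4, 25.2], [94.7, 62.8, 57.1]]
green 375 [[5.0, -22.4, 27.9], [7.4, -9.8, 59.7], [20.2, 0.7, 61.2]]
greentop 348 [[5.0, -22.5, 57.9], [7.3, -10.8, 59.8], [10.3, -0.2, 61.2]]
red 4318 [[-47.7, 22.0, 37.6], [0.5, 29.6, 39.6], [63.2, 63.3, 47.2]]
dark 3769 [[-48.5, 37.2, 43.1], [-15.2, 49.1, 45.8], [63.2, 61.6, 48.5]]
redtoe 765 [[40.3, 22.1, 37.6], [52.3, 29.5, 39.7], [64.4, 63.1, 45.7]]
B 90 137 [[-117.0, 2.7], [-96.7, 8.5]]
B 98 429 [[-117.2, -4.2], [-96.1, 8.6]]
B 106 504 [[-117.1, -4.5], [-96.0, 8.5]]
B 114 614 [[-117.2, -4.6], [-96.1, 8.6]]
B 122 711 [[-117.0, -2.0], [-97.3, 8.6]]
A 90 139 [[-116.7, 66.7], [-96.5, 72.0]]
A 98 412 [[-116.9, 66.8], [-96.0, 79.4]]
A 106 524 [[-116.9, 66.7], [-95.7, 79.8]]
A 114 611 [[-116.7, 66.7], [-96.0, 79.9]]
A 122 701 [[-116.7, 66.7], [-97.2, 76.2]]
tcp s [-101.93824386   35.84179737]
```

Both tips line up: A over the pad (y≈69) and B 6 mm behind the tab (y≈5). Descending to touch.

```bash
python3 -m crank '[[[0,0,20],0,80],[[0,0,40],0,80],[[0,0,44],0,80],[[0,0,44],0,80],[[0,0,44],0,80]]'; python3 -m crank '[[[0,0,3],0,80],[[0,0,5],0,80],[[0,0,5],0,80],[[0,0,5],0,80]]'
```

```text
time: 2.45
eef_pos: [0.4663, 0.0286, 0.049]
tcp_rot: [0.126, 0.992, -0.0, 0.002]
contact_force: [-0.4, 1.2, 0.1]
opening: 0.688
finger_force: 0.0
time: 2.85
eef_pos: [0.4649, 0.0289, 0.0424]
tcp_rot: [0.126, 0.992, -0.0, 0.0]
contact_force: [-0.1, 0.1, -0.1]
opening: 0.684
finger_force: 0.0
```

```bash
python3 -m crank '[[[0,0,2],0,80],[[0,0,4],0,80],[[0,0,4],0,80]]'; python3 -m crank '[[[0,0,2],0,80],[[0,0,4],0,80],[[0,0,4],0,80]]'
```

```text
time: 3.15
eef_pos: [0.4653, 0.0293, 0.0387]
tcp_rot: [0.126, 0.992, 0.001, 0.0]
contact_force: [-0.6, 2.7, 4.3]
opening: 0.686
finger_force: 2.4
time: 3.45
eef_pos: [0.4655, 0.0298, 0.035]
tcp_rot: [0.127, 0.992, 0.001, 0.0]
contact_force: [-1.4, 4.6, 8.4]
opening: 0.688
finger_force: 3.7
```

```bash
python3 -m crank '[[[0,0,2],0,80],[[0,0,2],0,80],[[0,0,2],0,80]]'
python3 - <<'E'
from plant import *
from h import *
out=[]
for n in("wrist","side"):
    c=read_camera(n); f=c["frame"]
    out.append(f if n=="wrist" else cv2.resize(f[150:250,250:410],(640,400),interpolation=2))
    P=cloud(c);O=np.array([555,-31]);a=np.radians(-14.23);M=np.array([[np.cos(a),np.sin(a)],[-np.sin(a),np.cos(a)]])
    S=np.dstack([(P[...,:2]*1000-O)@M.T,P[...,2]*1000]);F=f.astype(int)
    m=(abs(S[...,0]-26)<12)&(abs(S[...,1])<12)&(F[...,2]>F[...,1]+60)&(S[...,2]<90);print(n,m.sum(),S[m][:,2].min() if m.any() else 0,S[m][:,2].max() if m.any() else 0)
cv2.imwrite("pics/ws3.png",cv2.resize(np.vstack(out),(480,600)))
E
```

```text
time: 3.75
eef_pos: [0.4656, 0.03, 0.0333]
tcp_rot: [0.127, 0.992, 0.001, 0.0]
contact_force: [-0.6, 5.8, 7.7]
opening: 0.68
finger_force: 4.3
wrist 0 0 0
side 23 35.95347848782282 54.19207930836167
```

View pics/ws3.png

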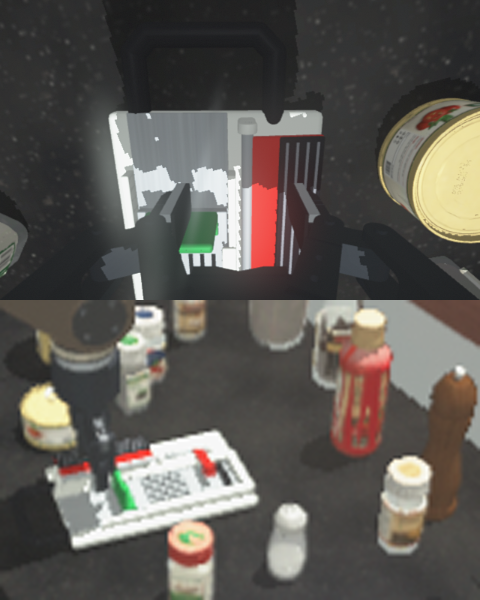

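The picture shows the wing held down, toe top raised to ≈54 mm (about 0.3 rad), and the other tip just behind the tab. Sliding along slicer +x (tool −x).

```bash
python3 -m crank '[[[-4,0,0],0,80],[[-8,0,0],0,80],[[-12,0,0],0,80],[[-17,0,0],0,80],[[-22,0,0],0,80],[[-26,0,0],0,80],[[-30,0,0],0,80]]'; python3 -m crank '[[[-4,0,0],0,80],[[-8,0,0],0,80],[[-12,0,0],0,80],[[-15,0,0],0,80],[[-17,0,0],0,80],[[-17,0,0],0,80]]'; python3 -c "
from plant import *;s=get_state();print(s['eef_pos'],s['contact_force'],s['opening'])"
```

```text
time: 4.55
eef_pos: [0.4912, 0.0224, 0.0321]
tcp_rot: [0.126, 0.992, 0.0, -0.004]
contact_force: [-8.2, 3.3, 10.8]
opening: 0.685
finger_force: 5.7
time: 5.15
eef_pos: [0.5082, 0.018, 0.0322]
tcp_rot: [0.126, 0.992, 0.0, -0.004]
contact_force: [-7.0, 2.8, 7.7]
opening: 0.689
finger_force: 4.6
[0.50818    0.01796509 0.03216393] [-6.97842421  2.78511582  7.72967991] 0.6892946021873969
```

```bash
python3 -m crank '[[[-2,0,0],0,80],[[-4,0,0],0,80],[[-5,0,0],0,80],[[-5,0,0],0,80]]'; python3 -m crank '[[[-2,0,0],0,80],[[-3,0,0],0,80],[[-3,0,0],0,80]]'
```

```text
time: 5.55
eef_pos: [0.5129, 0.0167, 0.0322]
tcp_rot: [0.126, 0.992, 0.0, -0.004]
contact_force: [-5.3, 3.1, 9.0]
opening: 0.684
finger_force: 4.7
time: 5.85
eef_pos: [0.5147, 0.0163, 0.0321]
tcp_rot: [0.126, 0.992, 0.001, -0.005]
contact_force: [-10.2, 3.7, 11.6]
opening: 0.684
finger_force: 6.5
```

```bash
python3 -m crank '[[[-2,0,0],0,80],[[-3,0,0],0,80],[[-3,0,0],0,80],[[-3,0,0],0,80]]'; python3 -c "
from plant import *
from h import *
c=read_camera('side');cv2.imwrite('pics/s4.png',cv2.resize(c['frame'][170:245,250:370],(720,450),interpolation=2))"
```

```text
time: 6.25
eef_pos: [0.5147, 0.0163, 0.0318]
tcp_rot: [0.126, 0.992, 0.001, -0.009]
contact_force: [-17.9, 5.9, 19.0]
opening: 0.686
finger_force: 10.6
```

View pics/s4.png

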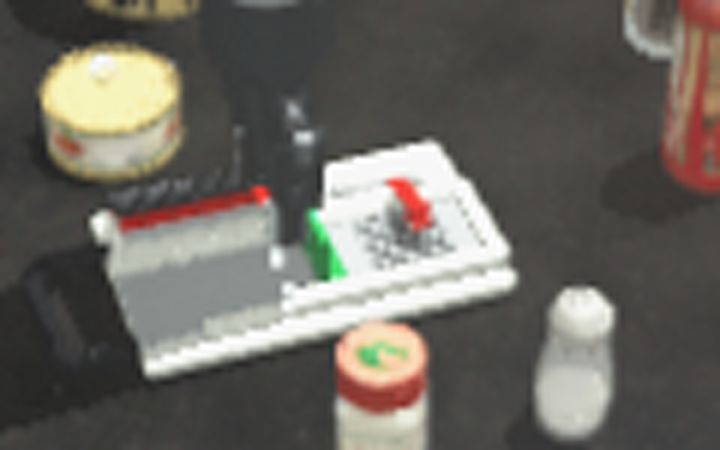

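The insert moved no further while the force rose to 18 N, so it is home. Tab at (325,245), toe raised over the insert at (410,205). I'll back off the tab with the wing still held, then lift straight up.

```bash
python3 -m crank '[[[4,0,0],0,80],[[8,0,0],0,80],[[12,0,0],0,80],[[15,0,0],0,80],[[15,0,0],0,80]]'; python3 -m crank '[[[0,0,-4],0,80],[[0,0,-8],0,80],[[0,0,-14],0,80],[[0,0,-24],0,80],[[0,0,-50],0,80],[[0,0,-90],0,80],[[0,0,-130],0,80],[[0,0,-170],0,80],[[0,0,-170],0,80],[[0,0,-170],0,80]]'
python3 - <<'E'
from plant import *
from h import *
s=get_state();print(s["eef_pos"],s["contact_force"])
out=[]
a=np.radians(-14.23);M=np.array([[np.cos(a),np.sin(a)],[-np.sin(a),np.cos(a)]])
for n in("wrist","side"):
    c=read_camera(n); f=c["frame"];F=f.astype(int)
    out.append(f if n=="wrist" else cv2.resize(f[170:245,250:370],(640,400),interpolation=2))
    P=cloud(c);S=np.dstack([(P[...,:2]*1000-[555,-31])@M.T,P[...,2]*1000])
    for k,m in(("green",(F[...,1]>F[...,2]+40)&(F[...,1]>F[...,0]+30)&(S[...,2]>55)),("toe",(F[...,2]>F[...,1]+60)&(abs(S[...,0]-26)<15)),("wing",(F[...,2]>F[...,1]+60)&(abs(S[...,0]+80)<50))):
        q=S[m&(abs(S[...,1])<90)&(abs(S[...,0])<140)]
        if len(q):print(n,k,len(q),np.percentile(q,[2,98],axis=0).round(1).tolist())
cv2.imwrite("pics/ws5.png",cv2.resize(np.vstack(out),(480,600)))
E
```

```text
time: 6.8
eef_pos: [0.5111, 0.017, 0.0354]
tcp_rot: [0.127, 0.992, -0.0, 0.006]
contact_force: [4.1, -0.7, 7.1]
opening: 0.686
finger_force: 3.4
time: 7.8
eef_pos: [0.5067, 0.0181, 0.2035]
tcp_rot: [0.126, 0.992, -0.0, 0.001]
contact_force: [-0.4, 0.1, -1.2]
opening: 0.687
finger_force: 0.0
[0.50671547 0.01807381 0.20352371] [-0.38750421  0.07406254 -1.19446445]
wrist green 310 [[-39.8, -21.7, 58.1], [-34.6, 24.0, 61.3]]
wrist toe 532 [[20.2, -5.5, 37.9], [31.8, 40.3, 44.3]]
wrist wing 1922 [[-127.7, 46.7, 37.0], [-32.3, 88.2, 40.6]]
side green 13 [[-38.3, -26.7, 55.8], [-33.5, 14.0, 60.9]]
side toe 40 [[21.9, -11.3, 29.6], [32.9, 33.1, 45.4]]
side wing 89 [[-128.0, 38.6, 35.4], [-33.0, 60.7, 338.6]]
```

View pics/ws5.png

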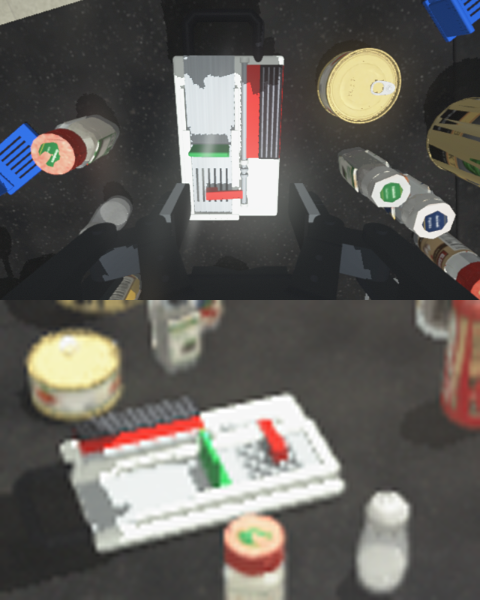

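The tab's rear face measures −39.8 mm (home is −40). The toe rests on the insert at (225,194), with its arm at 44 mm. The arm is clear and the neighbouring items are untouched.

```bash
python3 -c "
from plant import *;print(ctrl.sign_off())"
```

```text
the job is handed in; nothing more can be done
None
```

The job is handed in: the insert is fully home against the end stop (tab measured within about 0.2 mm of target), the clip is closed on it, the arm is clear, and the shaker, tin and jar were left alone.

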